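Set and lock the zoom ring of a classroom video microscope

TASK

Get the video microscope ready for the measuring lesson: push the thumb lever of the zoom ring round, click by click, until the ring rests in the click at the long line with the triangle on the scale. Only when it rests there, turn the cam knob on the arm clockwise until the sprung index pin drops fully home in the slot of the ring, so that pupils cannot shift the zoom. Leave the dropper bottles, the dish and the forceps where they are.

Things in the scene. Friction and masses are not known exactly. Their poses are not given: they have to be found in the camera images.
- microscope: Video microscope, firm on the bench: cream base (270 x 160 mm, 32 high), limb at the back, level arm 54 mm wide with its top 140 mm above the bench. Upright lens in the arm's front end, held in a round holder of 36 mm radius. Origin: on the lens axis at bench level; x points back along the arm to the limb, y to its left, z up. 211 mm high over all.
- ring_axis (a point): On the lens axis, 160 mm above the bench, at the thumb lever's height. The black knurled zoom ring turns about the vertical through this point: radius 30 mm, from 147 to 172 mm above the bench. Its steel flange below: radius 36 mm, from 141 to 147 mm, with one slot for the index pin.
- stop_mark (a point): The triangle on the long line of the stop to be set, 64.5 mm from the lens axis, on the flat aluminium scale sector below the lever (top 138 mm above the bench, radius 74 mm, 1.25 rad to either side of the microscope's -x direction; keep fingertips above 145 mm there). The other stops have short lines. At a stop the lever lies straight above its line.
- lever_push (a point): On the centre line of the ring's thumb lever, 54 mm from the lens axis, 160 mm above the bench: the place to push. The lever is a level steel rod, 8 mm thick, sticking out radially from the ring (30 mm) to a black ball end (81.5 mm from the axis). Both sides of it are free, and nothing stands above it.
- zoom_ring (a joint): Ring angle, rad, growing anticlockwise from above. Clicks at 0, 0.384, 0.768, 1.152, 1.536, 1.920; ends -0.05 and 1.97. To be set: 1.152. Starts at one of the first three, rarely halfway. In the microscope's frame the lever points in direction 2.182 + value (from x towards y). 2 to 3 N at lever_push moves it; once past halfway between two clicks it springs into the next and stays there.
- knob_grip (a point): On the vertical axis of the cam knob, 172 mm above the bench, at the height to grip. The knob stands on the arm, 85 mm behind the lens axis. Black bar grip 44 mm long, 11 mm thick, from 162 to 181 mm above the bench, on a round skirt of 13 mm radius; below, a steel cam disc of 18 mm radius with a notch. At the bar's height nothing stands within 45 mm of the axis.
- lock_knob (a joint): Cam knob angle, rad, growing clockwise from above, -0.05 to 1.55. Starts open, 0 to 0.35. In the microscope's frame the bar lies in direction 1.4 - value: across the arm when open, along the arm when locked. From about 1.0 on, the cam's notch comes to the follower and lets the pin spring forward; the knob then rests near 1.4. Turning takes 0.05 to 0.15 N m.
- lock_pin (a joint): Travel of the sprung index pin towards the lens, m. About 0.001: held back by the cam. About 0.0065: home, some 4.5 mm deep in the slot of the ring's flange, its follower in the cam's notch, and the ring is locked. When the ring is not at the stop to be set, the pin meets the flange and stays below 0.003.
- pin_tip (a point): Front end of the index pin, a steel rod 6 mm thick, 144 mm above the bench, between the knob and the ring.
- dropper_amber: Amber glass dropper bottle with red rubber bulb, 34 mm wide, 89 mm high, loose on the bench. Origin: centre of its underside. Not to be disturbed.
- dropper_clear: Clear glass dropper bottle of the same shape and size. Origin: centre of its underside. Not to be disturbed.
- dish: Flat clear lidded dish, 92 mm wide, 17 mm high, loose on the bench. Origin: centre of its underside. Not to be disturbed.
- forceps: Steel forceps, 127 mm long, 7 mm high, lying on the bench along its own x axis. Origin: middle of its underside. Not to be disturbed.
- camera_top (a point): Centre of the top of the silver camera on the lens axis, 211 mm above the bench: the highest part of the microscope. Camera: 20 mm radius, from 186 to 211 mm; below it a fixed silver collar of 27 mm radius, from 172 to 180 mm.

How it is judged (in metres and radians):
On the way, in this order (a step that is already met when the one before it is completed fails the run):
1. the zoom ring rests in the click at the long line with the triangle, the index pin still held back (value of joint zoom_ring between 1.09 and 1.214 rad and value of joint lock_pin below 0.003 m), for 0.2 s.
2. the index pin is home in the slot of the ring (value of joint lock_pin above 0.005 m and value of joint zoom_ring between 1.09 and 1.214 rad), for 0.2 s.
At the end, for the whole second after the job is handed in: The zoom ring rests at the marked stop (1.152 within 0.062 rad) with the index pin at least 5 mm forward in its slot; both dropper bottles upright, and bottles, dish and forceps within 20 mm of where they were (all of step 2 and velocity of joint zoom_ring between -0.05 and 0.05 rad/s and distance of each of dropper_amber, dropper_clear, dish, forceps from where it was at the start of the episode below 0.02 m and angle between each of dropper_amber, dropper_clear's own z axis and vertical below 0.3 rad); the robot touches nothing.
It fails at once if a dropper bottle, the dish or the forceps is knocked away by more than 30 mm (distance of any of dropper_amber, dropper_clear, dish, forceps from where it was at the start of the episode above 0.03 m).
It also fails if it takes over 61 s, if anything falls off the work surface, if the arm or the gripper's body presses on something with over 40 N, if the wrist force passes 120 N, or if a joint passes its speed limit or range.

ROBOT

A 6-joint arm with a two-finger parallel gripper is mounted at the origin on the work surface. World frame = base frame: x ahead of the robot, y to its left, z up, the work surface at z = 0. Lengths are in mm, angles in degrees, forces in N, time in s.
With the tool pointing down it reaches from about 300 to 850 mm from the base axis. Payload 4.2 kg.
Tool frame: the origin (TCP) lies midway between the tips of the shut fingers; the grasp point (between the pads) lies 19 mm behind it; z points along the fingers, x is the direction in which the jaws open and shut, and the axes are right-handed (so a half turn about z gives the same grasp; the last joint's range is limited). The gripper opens to 91 mm and grips with 3 to 60 N. Pads are 32 mm wide; open, the fingers measure 118 mm over their backs; the gripper's body (76 mm by 178 mm) begins 60 mm behind the grasp point.
Start: joints at [-69.041, 18.312, 89.639, -0, 72.044, -1.146], TCP at [216.377, -532.751, 213.976] pointing down, gripper open.
Joint ranges: [-177.97, 177.97], [-48.28, 115.42], [12.27, 149.76], [-77.06, 257.06], [2.81, 150.46], [-146.56, 146.56]. Speed limits (degrees/s): [147.25, 147.25, 180, 180, 180, 180].

INTERFACE

Orientations are given as [roll, pitch, yaw] about the fixed x, y, z axes, in that order (R = Rz(yaw) Ry(pitch) Rx(roll)).
In Python, from workcell import monitor, vision, job, models gives the robot as it stands.
- The arm moves only by the shell command python3 -m creep 'ROWS' [FORCE]. ROWS is text: rows parted by semicolons, each of 7 numbers parted by spaces: the shift along the world's x, y, z in cm, then the turn, a rotation vector about the world's x, y, z in rad, then the gripper's target within -1 to 1 (shut at 1, half-way at 0, fully open at -1). In form: tx ty tz ax ay az hand; .... A call has 1 to 12 rows; each row shifts and turns the pose as measured when the row begins; what a row does not reach is not made up. A row lasts 1/12 s, in which the tool goes at most 41.7 mm and 7.16 degrees, less where a joint would pass 70% of its speed; a pose out of reach is approached as far as the arm can. A call is refused whole if a number of a shift passes 4.17 or a number of a turn 0.125, either way. A call with a gripper value outside its range is refused whole. The fingers move at their own pace and stop on an object; FORCE is the grip in N (left out, the last holds). Time passes only in rows, so rows that do not move let the fingers close. It gives the time, the measured TCP pose, the force and the opening at its end, in the units of the state.
- monitor.state(): the state, without advancing time (a new reading comes with each control period).
- vision.grab_frame(name): name is "scene" or "side" or "wrist"; returns a dict with "img" (384x512x3 uint8, red, green, blue), "mtx" (3x3 intrinsics, pixels), "view" (4x4, takes a point from world to camera coordinates). Camera axes: x right, y down, z forward; pixel columns grow to the right and rows downward; lengths in mm; the calibration is good to about 2 mm. The wrist camera is an equidistant fisheye: a pixel r from the principal point sees the ray r / f radians off the axis. A picture is of the moment at which its call begins. There is no depth.
- job.job_done(): hands the job in, once; it reports no verdict.
Trained networks look in the newest picture that a camera, given by its name, has taken for a name from the list of things; names that differ only in an ending like _2 or _b are one class to them, and where a whole thing is asked for, a point or a joint stands for the part that bears it (a point fixed in the world has none). Each returns a list of dicts, best first, with "confidence" (0 to 1); they miss things now and then, are a little off and sometimes report something else, mostly with a low value. They report only what shows in the picture. A call takes as long as a camera call.
- models.search_frame(camera, query): "rect" ([left, top, right, bottom] in pixels, round what is visible of it).
- models.mark_of(camera, query): "at" ([column, row] in pixels: a listed point, or the origin of a listed thing).
The state is a dict: "time_s": time; "qpos": joint angles; "qvel": joint speeds; "effort": joint torques, N m; "ee_pos": TCP position; "ee_rot": TCP orientation; "force": force on the tool from outside, world axes, zero at the start; "torque": the same for the moment, N m; "gripper_width": finger opening in mm.
Only numpy, scipy, OpenCV 4.12 (cv2) and the standard library are available. Lean on these libraries where they do the work, as an engineer would, in place of code of your own. Each camera call takes 0.05 s, during which the arm holds its last target.

## Working session

There is one attempt and no reset: what is moved stays moved. The work goes in short steps, Python scripts to look and compute and a shell command to move; the robot and the scene stay as the last step left them, time stands still between calls to the robot, and variables do not carry over. Pictures are saved under pics/ and viewed, and the job is handed in when it is done.

```bash
ls; mkdir -p pics
cat > h.py <<'E'
import numpy as np, cv2
from workcell import monitor, vision, job, models
def save(fr,n): cv2.imwrite(f'pics/{n}.png',cv2.cvtColor(fr['img'],cv2.COLOR_RGB2BGR))
def proj(fr,p):
    V=np.array(fr['view']);K=np.array(fr['mtx']);c=V[:3,:3]@np.array(p,float)+V[:3,3];q=K@c;return q[:2]/q[2]
def ray(fr,uv):
    V=np.array(fr['view']);K=np.array(fr['mtx']);d=np.linalg.inv(K)@np.array([uv[0],uv[1],1.]);R=V[:3,:3];return -R.T@V[:3,3],R.T@d
def atz(fr,uv,z):
    o,d=ray(fr,uv);return o+d*(z-o[2])/d[2]
E
python3 - <<'E'
from h import *
for n in ['scene','side','wrist']:
    f=vision.grab_frame(n);save(f,n+'0')
    np.set_printoptions(precision=1,suppress=True)
    if n!='wrist':print(n,np.array(f['mtx']),-np.array(f['view'])[:3,:3].T@np.array(f['view'])[:3,3])
    for q,z in [('microscope',0),('ring_axis',160),('stop_mark',138),('lever_push',160),('knob_grip',172),('pin_tip',144),('camera_top',211),('dropper_amber',0),('dropper_clear',0),('dish',0),('forceps',0)]:
        r=models.mark_of(n,q)
        for x in r[:2]:
            print(n,q,np.array(x['at']),round(x['confidence'],2),atz(f,x['at'],z)[:2] if n!='wrist' else '')
print(monitor.state())
E
```

```text
pics
scene [[390.4   0.  255.6]
 [  0.  390.4 196. ]
 [  0.    0.    1. ]] [1070.9  138.6  894.8]
scene microscope [247.3 216.2] 0.57 [527.6  50.5]
scene microscope [249.3 170.1] 0.51 [370.6  39.9]
scene ring_axis [249.6 182.7] 0.75 [533.  62.]
scene stop_mark [248.8 165.2] 0.93 [463.3  52.3]
scene lever_push [268.1 172.1] 0.79 [498.3 102.8]
scene lever_push [249.7 166.8] 0.56 [485.7  57.4]
scene knob_grip [239.6 205.9] 0.49 [606.9  47.6]
scene pin_tip [305.9 217.9] 0.46 [608.8 196.1]
scene camera_top [247.8 168.6] 0.86 [531.7  59.4]
scene dropper_clear [320.1 254.8] 0.8 [625.7 244.7]
scene dish [179.2 225.1] 0.6 [ 570. -127.]
scene forceps [279.7 173.3] 0.65 [375.3 128.8]
scene forceps [239.2 205.9] 0.41 [496.6  24.9]
side [[364.6   0.  259.1]
 [  0.  364.6 192.9]
 [  0.    0.    1. ]] [229.3 489.5 852.1]
side microscope [269.6 223.1] 0.77 [522.7  54.2]
side ring_axis [265.4 189.7] 0.65 [532.   68.9]
side stop_mark [296.3 206. ] 0.65 [455.1  47. ]
side lever_push [263.8 204. ] 0.57 [509.4 103.6]
side knob_grip [245.3 163.8] 0.62 [613.9  45. ]
side camera_top [269.6 172. ] 0.64 [533.3  54.2]
side dropper_amber [234.4 263.7] 0.55 [518.3 205.9]
side dropper_clear [191.9 246.2] 0.69 [636.8 238.3]
side dish [293.7 178.3] 0.67 [ 562.7 -115.6]
side forceps [298.5 274.6] 0.71 [375.  127.5]
{'time_s': 1.8, 'qpos': array([-69. ,  18.3,  89.6,   0. ,  72. ,  -1.1]), 'qvel': array([ 0. , -0. , -0. , -0.1, -0. , -0.1]), 'effort': array([ -0. , -41.2, -23.2,   0.1,   0. ,   0. ]), 'ee_pos': array([ 216.4, -532.7,  214. ]), 'ee_rot': array([180. ,  -0. , -67.9]), 'force': array([-0.7, -0.2, -0.1]), 'torque': array([-0.,  0.,  0.]), 'gripper_width': 91.27716763953086}
```

Run:
```python
import cv2
for n,(r,c) in {'scene0':((110,300),(140,360)),'side0':((110,300),(150,360))}.items():
    i=cv2.imread(f'pics/{n}.png'); print(i.shape)
    cv2.imwrite(f'pics/{n}z.png',cv2.resize(i[r[0]:r[1],c[0]:c[1]],None,fx=3.5,fy=3.1,interpolation=cv2.INTER_CUBIC)[:600,:800])
```

```text
(384, 512, 3)
(384, 512, 3)
```

View pics/scene0.png

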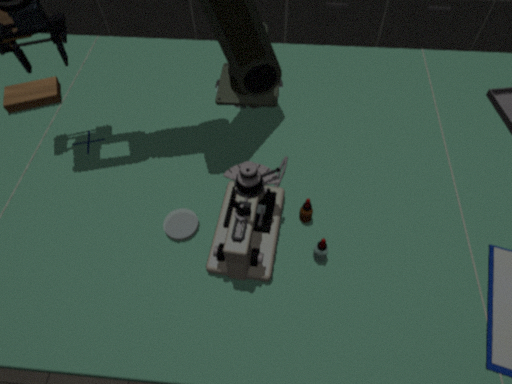

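View pics/scene0z.png

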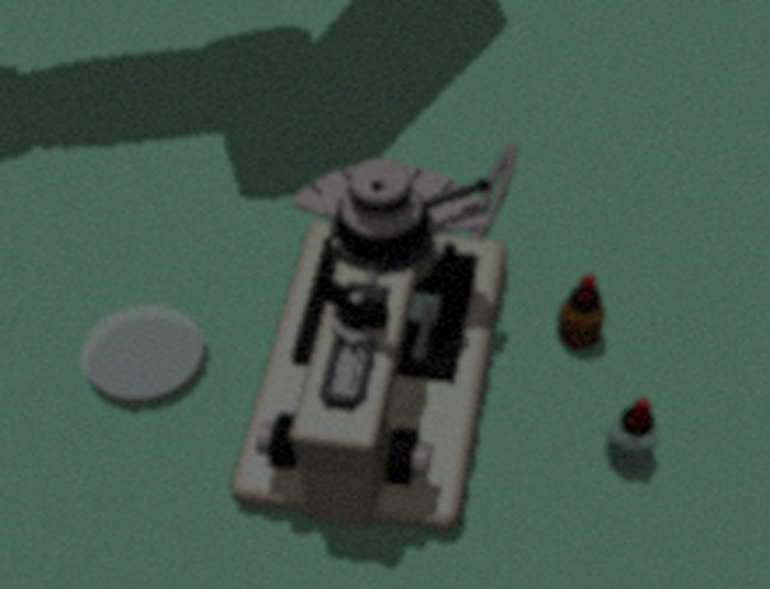

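View pics/side0z.png

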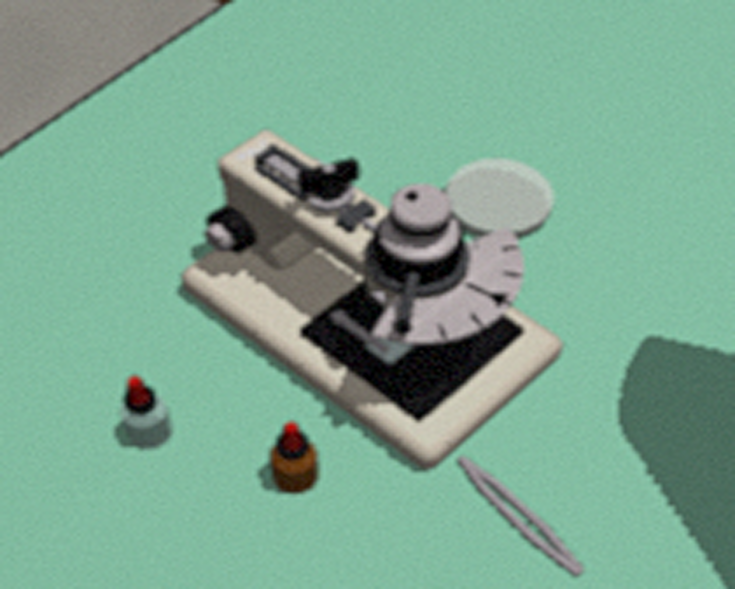

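View pics/side0.png

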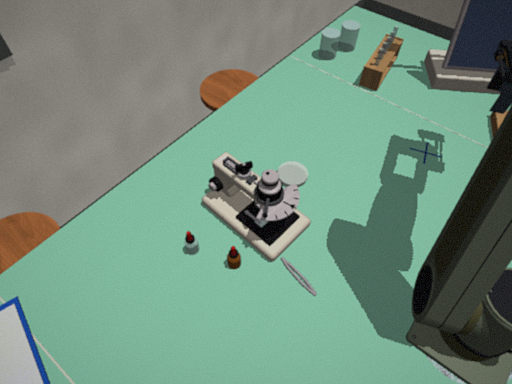

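```bash
cat > fit.py <<'E'
from h import *
from scipy.optimize import least_squares
fs={n:vision.grab_frame(n) for n in ['scene','side']}
obs=[]
L={'microscope':(0,0,0),'ring_axis':(0,0,160),'stop_mark':(64.5*np.cos(3.334),64.5*np.sin(3.334),138),'knob_grip':(85,0,172),'camera_top':(0,0,211)}
for n in fs:
    for q in L:
        for x in models.mark_of(n,q)[:1]: obs.append((n,q,x['at'],x['confidence']))
def W(p,l):
    c,s=np.cos(p[2]),np.sin(p[2]);return [p[0]+c*l[0]-s*l[1],p[1]+s*l[0]+c*l[1],l[2]]
def res(p): return np.concatenate([(proj(fs[n],W(p,L[q]))-a)*w for n,q,a,w in obs])
r=least_squares(res,[532,58,-.12],x_scale=[1,1,.01],loss='soft_l1')
p=r.x;print(p[:2],np.degrees(p[2]))
for n,q,a,w in obs: print(n,q,proj(fs[n],W(p,L[q]))-a)
for n in fs:
    i=cv2.cvtColor(fs[n]['img'],cv2.COLOR_RGB2BGR); i=np.clip(i*1.7,0,255).astype(np.uint8);c0,r0=(170,130)
    z=cv2.resize(i[r0:r0+150,c0:c0+190],None,fx=4,fy=4,interpolation=cv2.INTER_CUBIC)
    def d(l,col):
        u=proj(fs[n],W(p,l));cv2.circle(z,tuple(int(v) for v in ((u-[c0,r0]+.5)*4)),2,col,-1)
    for k in range(6):
        a=2.182+.384*k
        for R in (58,74): d((R*np.cos(a),R*np.sin(a),138),(0,0,255))
    for R in (54,81): d((R*np.cos(2.182),R*np.sin(2.182),160),(255,0,0))
    for a,b in((-115,80),(-115,-80),(155,80),(155,-80)):d((a,b,32),(0,255,255))
    for v in (0,.35):
        for s in(-22,22): d((85+s*np.cos(1.4-v),s*np.sin(1.4-v),181),(0,255,0) if v==0 else (255,255,0))
    d((0,0,211),(255,0,255))
    cv2.imwrite(f'pics/{n}_fit.png',z)
E
python3 fit.py
```

```text
[526.71917782  59.78423533] -2.9370080712881363
scene microscope [1.78864602 0.05553757]
scene ring_axis [-1.47090836 -0.71078967]
scene stop_mark [-0.60790965 -0.56119707]
scene knob_grip [-0.53450489 -0.48072933]
scene camera_top [-2.78145155 -1.53903637]
side microscope [ 0.29379713 -0.42657358]
side ring_axis [-0.89741394  0.84185881]
side stop_mark [-1.85518235  1.48005205]
side knob_grip [-2.43344047 -0.04863595]
side camera_top [ 1.09011266 -2.70158525]
```

```bash
sleep 1
```

```text
(no output)
```

View pics/side_fit.png

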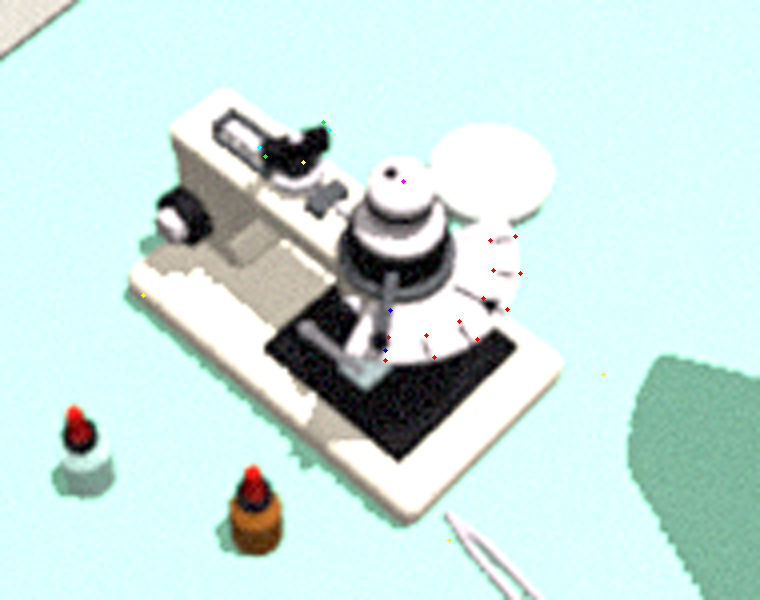

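View pics/scene_fit.png

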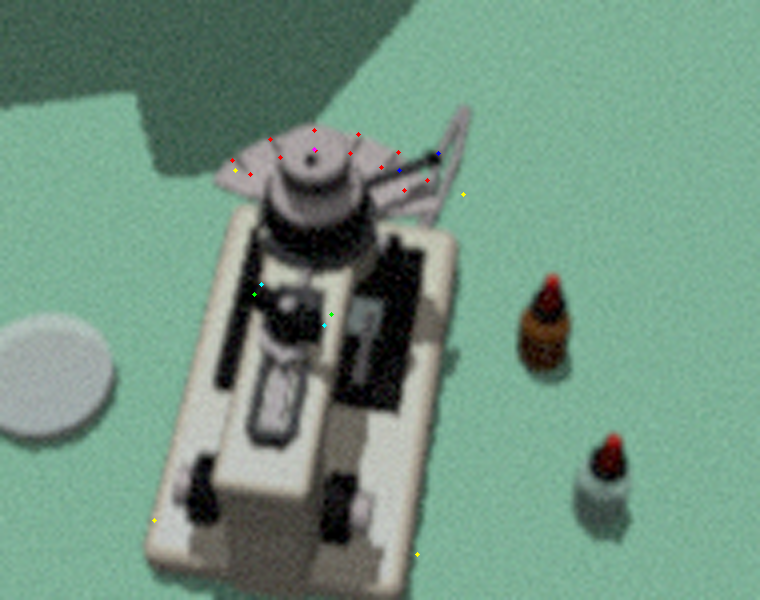

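```bash
python3 -m creep '1 3.2 1.5 0 0 0 1;1 3.2 1.5 0 0 0 1;1 3.2 1.5 0 0 0 1;1.5 3.6 1 0 0 0 1;1.5 3.6 1 0 0 0 1;1.5 3.6 1 0 0 0 1;1.5 3.6 1 0 0 0 1;1.5 3.6 1 0 0 0 1;1.5 3.6 1 0 0 0 1;1.5 3.6 1 0 0 0 1;1.5 3.6 0 0 0 0 1;1.5 3.6 0 0 0 0 1'
python3 - <<'E'
from h import *
print(monitor.state()['ee_pos'],monitor.state()['qpos'])
f=vision.grab_frame('wrist');save(f,'wrist1')
E
```

```text
time_s: 3.4
ee_pos: [381.2, -101.3, 332.7]
ee_rot: [-179.6, -0.2, -68.8]
force: [0.8, -1.9, 0.5]
gripper_width: 14.2
[ 381.177757   -101.33731569  332.67324732] [-1.66297616e+01 -2.03257326e+00  9.73034155e+01  8.38787214e-02
  8.43358883e+01  5.21610038e+01]
```

```bash
sleep 1
```

```text
(no output)
```

View pics/wrist1.png

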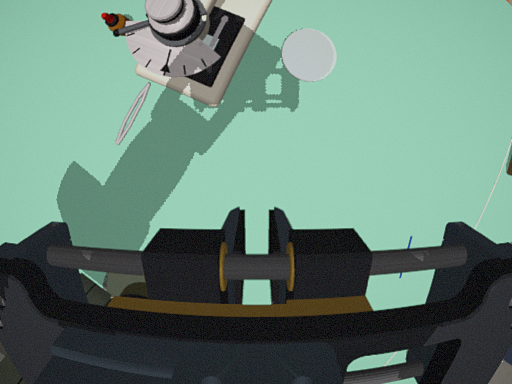

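```bash
python3 -m creep '1.7 1.7 0 0 0 0 1;1.7 1.7 0 0 0 0 1;1.6 1.6 0 0 0 0 1;0 0 0 0 0 0 1;0 0 0 0 0 0 1'
cat >> h.py <<'E'
def projw(fr,p):
    V=np.array(fr['view']);K=np.array(fr['mtx']);c=V[:3,:3]@np.array(p,float)+V[:3,3]
    t=np.arctan2(np.hypot(c[0],c[1]),c[2]);a=np.arctan2(c[1],c[0])
    return np.array([K[0,2]+K[0,0]*t*np.cos(a),K[1,2]+K[1,1]*t*np.sin(a)])
def atzw(fr,uv,z):
    V=np.array(fr['view']);K=np.array(fr['mtx']);x=(uv[0]-K[0,2])/K[0,0];y=(uv[1]-K[1,2])/K[1,1];t=np.hypot(x,y)
    d=np.array([np.sin(t)*x/t,np.sin(t)*y/t,np.cos(t)]);R=V[:3,:3];o=-R.T@V[:3,3];d=R.T@d
    return o+d*(z-o[2])/d[2]
def W(p,l):
    c,s=np.cos(p[2]),np.sin(p[2]);return [p[0]+c*l[0]-s*l[1],p[1]+s*l[0]+c*l[1],l[2]]
E
python3 - <<'E'
from h import *
np.set_printoptions(precision=1,suppress=True)
f=vision.grab_frame('wrist');save(f,'wrist2')
import pickle;pickle.dump(f,open('w2.pkl','wb'))
print(monitor.state()['ee_pos'],np.array(f['mtx']))
for q,z in [('ring_axis',160),('stop_mark',138),('lever_push',160),('knob_grip',172),('pin_tip',144),('camera_top',211),('dropper_amber',0),('dropper_clear',0)]:
        for x in models.mark_of('wrist',q)[:2]: print(q,np.array(x['at']),round(x['confidence'],2),atzw(f,x['at'],z)[:2])
i=cv2.imread('pics/wrist2.png');cv2.imwrite('pics/wrist2z.png',cv2.resize(i[0:190,60:310],None,fx=3.1,fy=3.1,interpolation=cv2.INTER_CUBIC))
E
```

```text
time_s: 3.87
ee_pos: [436.0, -37.2, 333.8]
ee_rot: [-179.2, 0.0, -67.6]
force: [-0.1, -0.6, 0.3]
gripper_width: 1.0
[435.9 -37.4 333.8] [[297.3   0.  256.4]
 [  0.  297.3 189.9]
 [  0.    0.    1. ]]
ring_axis [214.4  73.1] 0.88 [528.8  53.9]
stop_mark [202.6 122.9] 0.63 [467.4  48.4]
lever_push [163.9  82.6] 0.75 [498.2 107. ]
knob_grip [242.    8.7] 0.94 [610.   52.6]
pin_tip [226.4  48.8] 0.67 [563.4  54.9]
camera_top [199.8  70.3] 0.65 [522.6  59.4]
dropper_amber [146.8  61.7] 0.84 [521.3 206.2]
dropper_clear [151.2   1.9] 0.69 [629.1 246.1]
```

View pics/wrist2z.png

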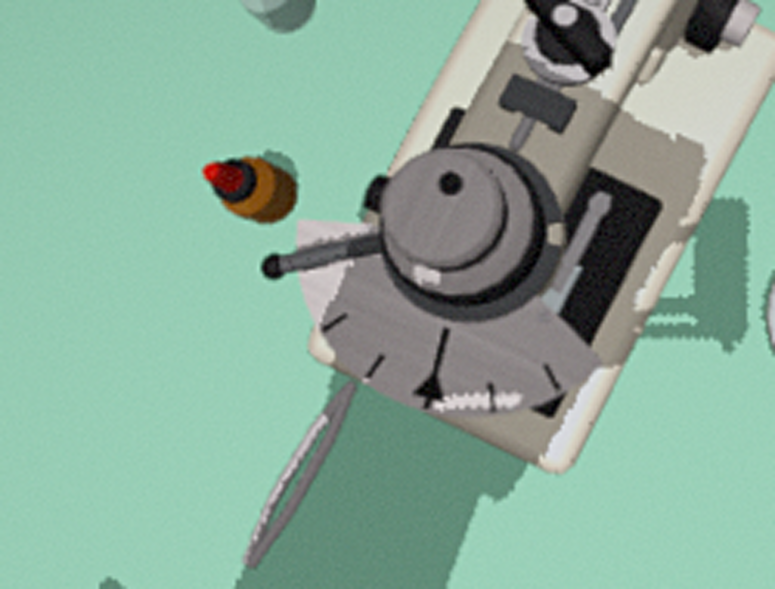

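```bash
cat > fitw.py <<'E'
from h import *
import pickle
from scipy.optimize import least_squares
np.set_printoptions(precision=1,suppress=True)
f=pickle.load(open('w2.pkl','rb'))
z=lambda a,b:np.array([60+a/3.1,b/3.1])
P=[((0,0,211),z(443,207)),((64.5*np.cos(3.334),64.5*np.sin(3.334),138),z(430,390)),((85,0,181),z(569,38)),((0,0,160),np.array([214.4,73.1]))]
r=least_squares(lambda p:np.concatenate([projw(f,W(p,l))-u for l,u in P]),[530,57,-.1],x_scale=[1,1,.01])
print(r.x[:2],np.degrees(r.x[2]),r.fun)
p=r.x
b=atzw(f,z(271,266),160)
print('ball',b,np.hypot(*(b[:2]-p[:2])),'value',(np.arctan2(b[1]-p[1],b[0]-p[0])-p[2])-2.182)
e=[atzw(f,z(*u),181) for u in((530,0),(607,74))];d=e[0]-e[1];print('bar',e,'value',1.4-((np.arctan2(d[1],d[0])-p[2])%np.pi))
i=cv2.imread('pics/wrist2z.png')
def dd(l):
    u=projw(f,W(p,l));cv2.circle(i,(int((u[0]-60)*3.1),int(u[1]*3.1)),2,(0,0,255),-1)
for k in range(6):
    a=2.182+.384*k
    for R in (50,70): dd((R*np.cos(a),R*np.sin(a),138))
dd((0,0,211));dd((85,0,181));dd((75*np.cos(2.182),75*np.sin(2.182),160))
for t in np.arange(0,6.3,.2): dd((20*np.cos(t),20*np.sin(t),211));dd((18*np.cos(t)+85,18*np.sin(t),150))
cv2.imwrite('pics/wfit.png',i)
E
python3 fitw.py
```

```text
[525.6  56.6] -6.217800420528775 [ 0.5  1.7  0.1  0.9  2.5 -4.7 -3.2  1.7]
ball [488.1 125.7 160. ] 78.61410166614988 value -0.005852548283702852
bar [array([612.9,  66.5, 181. ]), array([595.7,  29.9, 181. ])] value 0.1599000986880743
```

```bash
sleep 1
```

```text
(no output)
```

View pics/wfit.png

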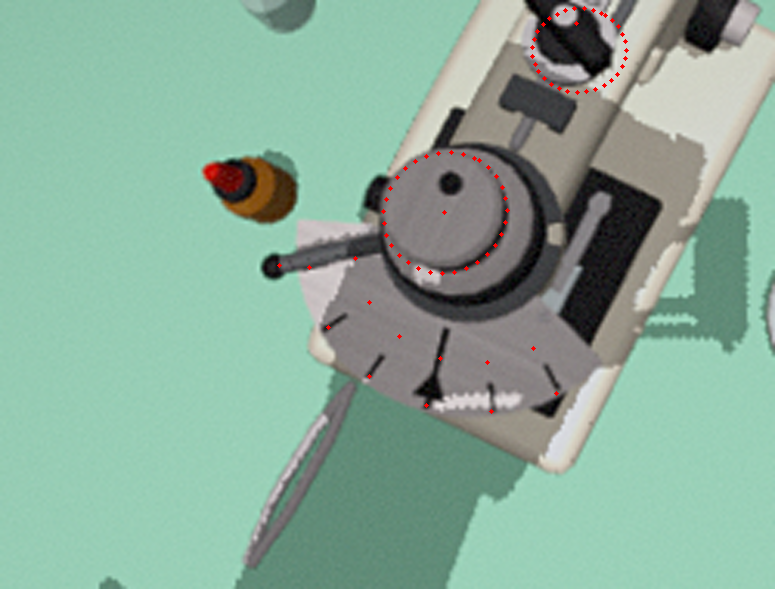

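```bash
python3 - <<'E'
from h import *
import pickle
f=pickle.load(open('w2.pkl','rb'));V=np.array(f['view']);print(-V[:3,:3].T@V[:3,3])
E
python3 -m creep '2.2 3.4 0 0 0 0.03 1;2.2 3.4 0 0 0 0.03 1;2.2 3.4 -1 0 0 0.03 1;2.2 3.4 -2 0 0 0.02 1;0 2 -3 0 0 0 1;0 0 0 0 0 0 1;0 0 0 0 0 0 1'
```

```text
[502.81487509  -9.26797167 505.23340739]
time_s: 4.9
ee_pos: [525.6, 118.5, 275.6]
ee_rot: [-178.8, -0.3, -61.7]
force: [0.6, 0.3, 0.1]
gripper_width: 0.6
```

```bash
python3 -m creep '0 0.1 -3.5 0 0 0 1;0 0 -3.5 0 0 0 1;0 0 -3 0 0 0 1;0 0 -2 0 0 0 1;0 0 0 0 0 0 1;0 0 0 0 0 0 1'
python3 - <<'E'
from h import *
f=vision.grab_frame('wrist');save(f,'wrist3')
f=vision.grab_frame('side');save(f,'side3')
i=cv2.imread('pics/side3.png');cv2.imwrite('pics/side3z.png',cv2.resize(i[130:280,170:360],None,fx=4,fy=4,interpolation=cv2.INTER_CUBIC))
E
```

```text
time_s: 5.4
ee_pos: [529.3, 114.3, 160.6]
ee_rot: [-178.0, -0.7, -62.0]
force: [0.3, -0.2, 0.5]
gripper_width: 0.3
```

View pics/wrist3.png

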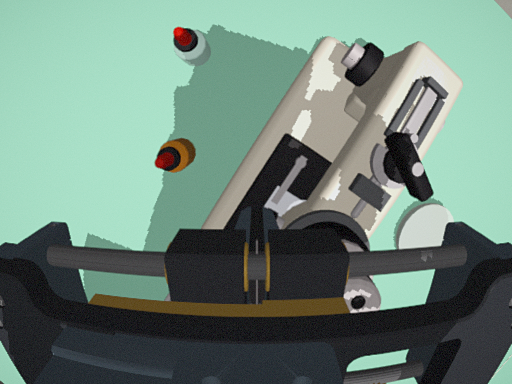

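View pics/side3z.png

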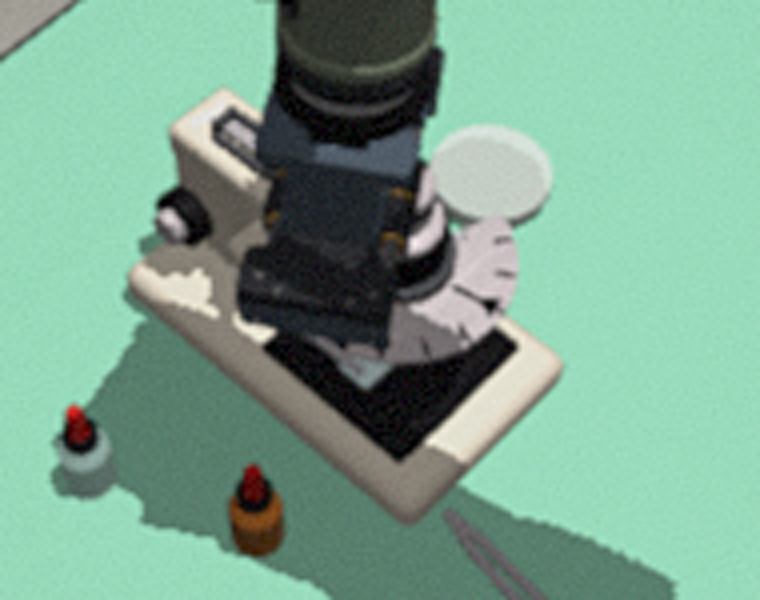

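```bash
python3 -m creep '-0.4 0.7 -0.5 -0.006 0.037 0 1;0 0 -0.5 0 0 0 1;0 0 0 0 0 0 1;0 0 0 0 0 0 1'
cat > pl.py <<'E'
from h import *
import sys
np.set_printoptions(precision=2,suppress=True)
A=np.array([527,57.]);s=monitor.state();e=s['ee_pos'];d=e[:2]-A
# finger centre polar angle -> implied lever value if in contact (t=-20)
R=np.hypot(*d);al=np.degrees(np.arctan2(d[1],d[0]))
print('t',s['time_s'],'pos',e,'rot',s['ee_rot'],'R',R,'implied v',np.radians(al%360-118.8)+np.arcsin(20/R),'F',s['force'])
y=s['ee_rot'][2]; print('yaw-implied v',np.radians(y+61.2))
for v in map(float,sys.argv[1:]):
    a=np.radians(118.8)+v;u=np.array([np.cos(a),np.sin(a)]);t=np.array([-u[1],u[0]])
    print(v,(A+57*u-20*t-e[:2])/10)
E
python3 pl.py -.1 0 .1 .2 .3 .4
```

```text
time_s: 5.83
ee_pos: [530.3, 121.2, 158.6]
ee_rot: [-179.1, -0.3, -62.1]
force: [-0.9, 0.7, -0.0]
gripper_width: 0.2
t 5.8333 pos [530.29 121.16 158.58] rot [-179.14   -0.28  -62.08] R 64.24317787962467 implied v -0.23734703522120032 F [-0.89  0.66 -0.03]
yaw-implied v -0.01534722594103263
-0.1 [-0.72 -0.39]
0.0 [-1.32 -0.46]
0.1 [-1.91 -0.59]
0.2 [-2.49 -0.77]
0.3 [-3.04 -1.02]
0.4 [-3.56 -1.31]
```

```bash
python3 -m creep '0 0 -0.6 0 0.01 0 1;0 0 -0.6 0 0 0 1;-0.4 -0.2 0 0 0 0 1;-0.4 -0.2 0 0 0 0 1;0 0 0 0 0 0 1'
python3 pl.py 0 .1 .2 .3 .4
```

```text
time_s: 6.25
ee_pos: [522.1, 116.2, 147.1]
ee_rot: [-179.5, -0.1, -62.1]
force: [-0.7, -0.2, 0.4]
gripper_width: 0.5
t 6.25 pos [522.1  116.19 147.07] rot [-179.51   -0.07  -62.09] R 59.39521333182137 implied v -0.07665492946068825 F [-0.72 -0.23  0.38]
yaw-implied v -0.01549051954055494
0.0 [-0.5   0.04]
0.1 [-1.09 -0.09]
0.2 [-1.67 -0.28]
0.3 [-2.22 -0.52]
0.4 [-2.75 -0.82]
```

```bash
python3 -m creep '0 0 0.5 0 0 0.02 1;-0.5 0 0 0 0 0.05 1;-0.6 -0.1 0 0 0 0.06 1;-0.6 -0.2 0 0 0 0.06 1;-0.5 -0.2 0 0 0 0.06 1;0 0 0 0 0 0 1'
python3 pl.py .2 .3 .4 .5 .6
```

```text
time_s: 6.75
ee_pos: [502.2, 111.2, 155.2]
ee_rot: [-179.1, -0.3, -46.8]
force: [-0.5, -0.5, -0.3]
gripper_width: 0.5
t 6.75 pos [502.21 111.17 155.17] rot [-179.07   -0.33  -46.8 ] R 59.57194872920175 implied v 0.26882624582418285 F [-0.5  -0.51 -0.3 ]
yaw-implied v 0.2513487451490294
0.2 [0.32 0.23]
0.3 [-0.23 -0.02]
0.4 [-0.76 -0.32]
0.5 [-1.25 -0.66]
0.6 [-1.71 -1.06]
```

```bash
python3 -m creep '-0.1 0 -0.3 0 0 0 1;0 0 0 0 0 0 1'
python3 - <<'E'
from h import *
for n in('wrist','side'):
    f=vision.grab_frame(n);save(f,n+'4')
i=cv2.imread('pics/side4.png')[130:280,170:360];j=cv2.imread('pics/wrist4.png')
cv2.imwrite('pics/c4.png',np.hstack([cv2.resize(i,(380,300)),cv2.resize(j,(400,300))]))
E
python3 pl.py .4 .5 .6
```

```text
time_s: 6.92
ee_pos: [501.7, 111.3, 152.9]
ee_rot: [-179.0, -0.4, -46.9]
force: [-0.1, -0.2, -0.2]
gripper_width: 0.1
t 7.0167 pos [502.3  111.39 153.19] rot [-178.92   -0.42  -46.89] R 59.735444789247 implied v 0.26508326233253715 F [-0.69 -0.57  0.19]
yaw-implied v 0.24977904054127725
0.4 [-0.77 -0.34]
0.5 [-1.26 -0.69]
0.6 [-1.71 -1.08]
```

```bash
sleep 1
```

```text
(no output)
```

View pics/c4.png

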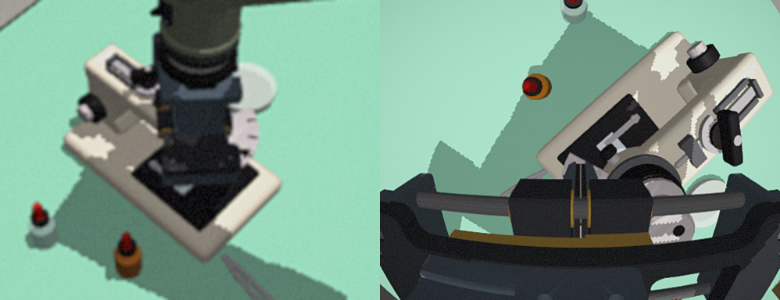

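```bash
python3 -m creep '-0.5 -0.2 -0.1 0 0 0.06 1;-0.5 -0.3 0 0 0 0.06 1;-0.5 -0.4 0 0 0 0.06 1;-0.4 -0.4 0 0 0 0.06 1;0 0 0 0 0 0 1'
python3 pl.py .5 .6 .7 .8 .9 1
```

```text
time_s: 7.43
ee_pos: [486.9, 99.6, 152.7]
ee_rot: [-178.6, -0.6, -32.6]
force: [-0.6, 0.7, 0.0]
gripper_width: 0.5
t 7.4333 pos [486.85  99.63 152.72] rot [-178.58   -0.63  -32.61] R 58.56227454869597 implied v 0.6012865661044996 F [-0.64  0.69  0.04]
yaw-implied v 0.49899596427209414
0.5 [0.29 0.49]
0.6 [-0.17  0.09]
0.7 [-0.58 -0.35]
0.8 [-0.95 -0.82]
0.9 [-1.27 -1.34]
1.0 [-1.54 -1.88]
```

```bash
python3 -m creep '-0.5 -0.35 0 -0.015 0.022 0.08 1;-0.37 -0.47 0 0 0 0.08 1;-0.3 -0.5 0 0 0 0.08 1;0 0 0 0 0 0.05 1;0 0 0 0 0 0 1'
python3 pl.py .9 1 1.05 1.1
```

```text
time_s: 7.85
ee_pos: [477.2, 88.1, 153.0]
ee_rot: [-179.8, -0.0, -15.8]
force: [-0.7, 0.4, -0.5]
gripper_width: 0.3
t 7.85 pos [477.22  88.09 153.03] rot [-179.77   -0.01  -15.83] R 58.69280767943605 implied v 0.857536410926998 F [-0.69  0.41 -0.5 ]
yaw-implied v 0.791848649714925
0.9 [-0.31 -0.18]
1.0 [-0.57 -0.73]
1.05 [-0.68 -1.01]
1.1 [-0.78 -1.29]
```

```bash
python3 -m creep '-0.35 -0.3 0 0 0 0.08 1;-0.25 -0.45 0 0 0 0.06 1;0 0 0 0 0 0 1;0 0 0 0 0 0 1'
python3 pl.py 1 1.05 1.1
python3 - <<'E'
from h import *
for n in('scene','side'):
    f=vision.grab_frame(n);save(f,n+'5')
i=cv2.imread('pics/side5.png')[130:280,170:360];j=cv2.imread('pics/scene5.png')[130:280,170:360]
cv2.imwrite('pics/c5.png',np.hstack([cv2.resize(i,(400,320)),cv2.resize(j,(400,320))]))
E
```

```text
time_s: 8.18
ee_pos: [472.9, 81.4, 153.1]
ee_rot: [-179.7, -0.1, -8.1]
force: [-0.8, 0.4, -0.7]
gripper_width: 0.3
t 8.1833 pos [472.92  81.44 153.09] rot [-179.71   -0.09   -8.13] R 59.35094709307243 implied v 0.9873938933211579 F [-0.75  0.41 -0.66]
yaw-implied v 0.926237275770657
1.0 [-0.14 -0.06]
1.05 [-0.25 -0.34]
1.1 [-0.35 -0.63]
```

```bash
sleep 1
```

```text
(no output)
```

View pics/c5.png

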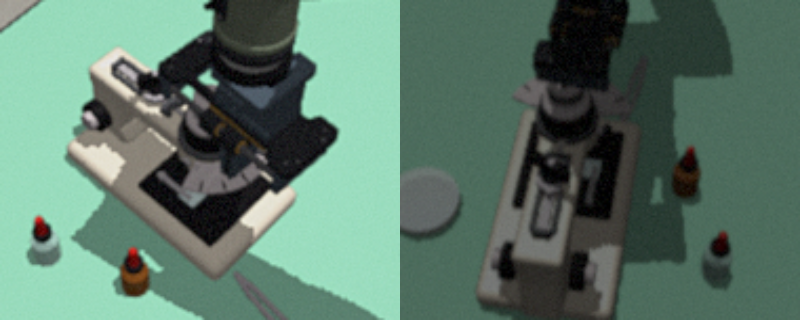

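```bash
python3 -m creep '0.1 0.8 0 0 0 0 1;0 0.3 2 0 0 0 1;0 0 4 0 0 0 1;0 0 4 0 0 0 1;0 -1 4 0 0 0 1;0 -3.5 2 0 0 0 1;0 -4 0 0 0 0 1;0 -4 0 0 0 0 1;0 0 0 0 0 0 1;0 0 0 0 0 0 1'
cat > look.py <<'E'
from h import *
import sys,pickle
n=sys.argv[1]
f=vision.grab_frame('wrist');save(f,n);pickle.dump(f,open(n+'.pkl','wb'))
p=[527,57,np.radians(-6.2)]
i=cv2.imread(f'pics/{n}.png');i=cv2.resize(i,(800,600),interpolation=cv2.INTER_CUBIC)
def dd(l,c):
    u=projw(f,W(p,l))*800/512;cv2.circle(i,tuple(int(v) for v in u),2,c,-1)
for k in range(6):
    a=2.182+.384*k
    for R in (81,): dd((R*np.cos(a),R*np.sin(a),160),(0,0,255))
    dd((70*np.cos(a),70*np.sin(a),138),(255,0,0))
dd((85,0,181),(0,0,255));dd((0,0,211),(0,0,255))
cv2.imwrite(f'pics/{n}o.png',i)
print(monitor.state()['ee_pos'],monitor.state()['ee_rot'])
E
python3 look.py w6
```

```text
time_s: 9.12
ee_pos: [474.1, -30.7, 321.4]
ee_rot: [-179.7, -0.2, -8.5]
force: [-0.2, 1.3, -0.0]
gripper_width: 0.4
[474.12212983 -30.64132438 321.22706658] [-179.7937967    -0.20728701   -8.42536469]
```

```bash
sleep 1
```

```text
(no output)
```

View pics/w6o.png

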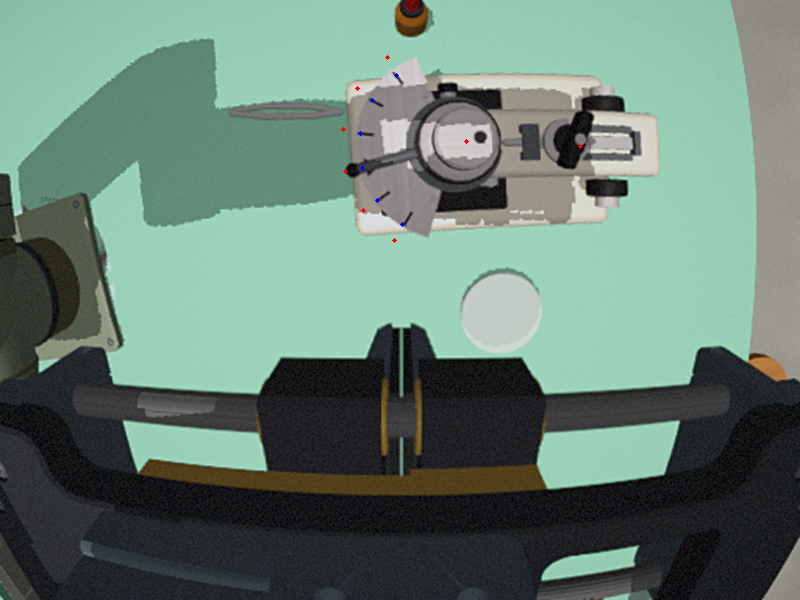

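Run:
```python
from h import *
import pickle
f=pickle.load(open('w6.pkl','rb'));np.set_printoptions(precision=1,suppress=True)
g=lambda a,b,z:atzw(f,np.array([a,b])*.64,z)
print(g(576,140,181)); a=g(588,113,181);b=g(565,167,181);print(a,b,(a+b)/2,np.degrees(np.arctan2(*(a-b)[1::-1])))
print('skirt',g(568,141,150))
for x in models.mark_of('wrist','knob_grip')[:2]:print(x, atzw(f,x['at'],172))
i=cv2.imread('pics/w6.png');cv2.imwrite('pics/w6z.png',cv2.resize(i[50:140,310:420],None,fx=6,fy=6,interpolation=cv2.INTER_CUBIC))
```

```text
[609.   52.4 181. ]
[620.9  71.  181. ] [598.3  34.2 181. ] [609.6  52.6 181. ] 58.36240294516488
skirt [614.7  53.  150. ]
{'at': [364.3, 89.7], 'confidence': 0.56} [607.3  52.9 172. ]
```

View pics/w6z.png

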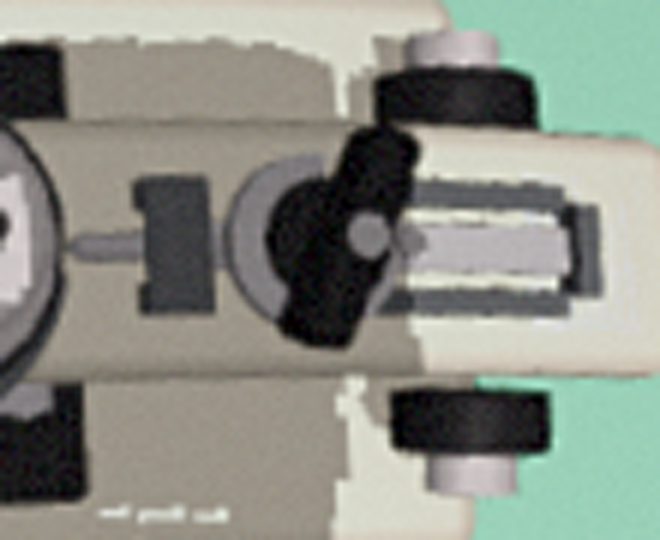

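```bash
python3 -m creep '3.4 2 -1 0 0 -0.09 -0.05;3.4 2 -1 0 0 -0.09 -0.05;3.4 2 -1 0 0 -0.09 -0.05;3.4 2.2 -1 0 0 -0.09 -0.05;0 0 0 0 0 0 -0.05;0 0 0 0 0 0 -0.05;0 0 0 0 0 0 -0.05' 12
python3 look.py w7
```

```text
time_s: 9.8
ee_pos: [611.5, 67.4, 275.3]
ee_rot: [-179.9, 0.2, -29.4]
force: [-0.6, 0.6, 1.0]
gripper_width: 44.2
[611.11944822  67.13449193 275.66976766] [-179.90775054    0.18177684  -29.41942966]
```

```bash
sleep 1
```

```text
(no output)
```

View pics/w7o.png

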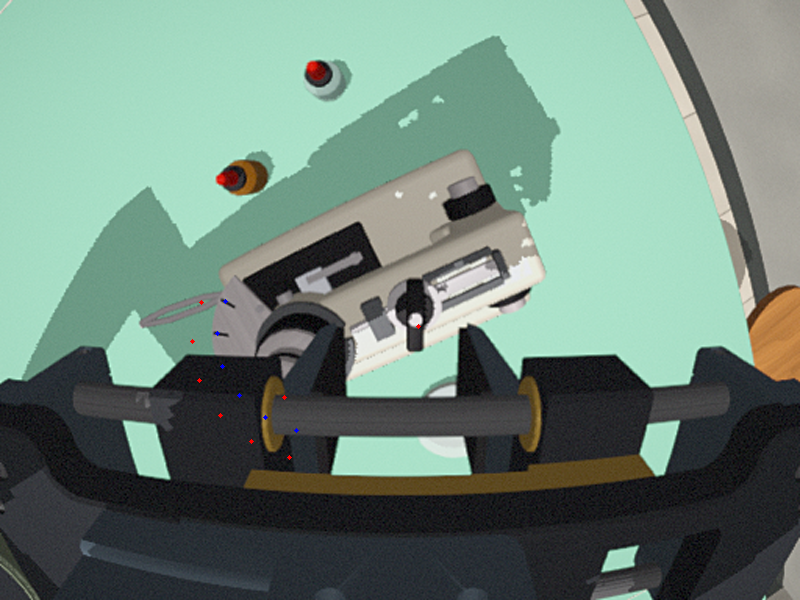

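Run:
```python
from h import *
import pickle
f=pickle.load(open('w7.pkl','rb'));np.set_printoptions(precision=1,suppress=True)
g=lambda a,b,z:atzw(f,np.array([a,b])*.64,z)
a=g(413,279,181);b=g(416,351,181);print(a,b,(a+b)/2,np.degrees(np.arctan2(*(a-b)[1::-1])),np.linalg.norm(a-b))
print('hub',g(415,320,181))
i=cv2.imread('pics/w7.png');cv2.imwrite('pics/w7z.png',cv2.resize(i[170:235,215:320],None,fx=7,fy=7,interpolation=cv2.INTER_CUBIC))
```

```text
[623.1  75.3 181. ] [602.8  34.7 181. ] [613.  55. 181.] 63.37208960916809 45.399072215129564
hub [611.9  52.6 181. ]
```

View pics/w7z.png

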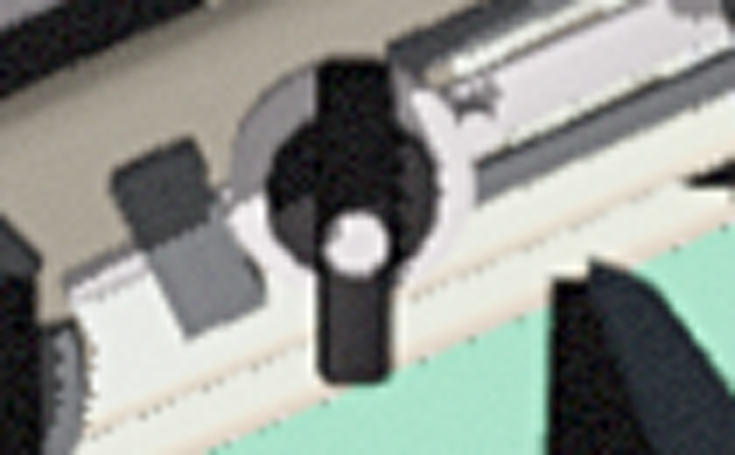

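```bash
python3 -m creep '0.1 -1.4 -1 0 0 0 -0.05;0 0 -3 0 0 0 -0.05;0 0 -3 0 0 0 -0.05;0 0 -1 0 0 0 -0.05;0 0 0 0 0 0 -0.05;0 0 0 0 0 0 -0.05'
```

```text
time_s: 10.35
ee_pos: [607.6, 46.0, 196.6]
ee_rot: [-179.8, -0.3, -29.4]
force: [-0.0, -0.5, 0.7]
gripper_width: 47.7
```

```bash
python3 -m creep '0.5 0.65 -0.8 0 0 0 -0.05;0 0 -0.8 0 0 0 -0.05;0 0 -0.5 0 0 0 -0.05;0 0 0 0 0 0 -0.05;0 0 0 0 0 0 -0.05'; python3 look.py w8
```

```text
time_s: 10.77
ee_pos: [614.2, 51.2, 177.9]
ee_rot: [-179.6, -0.6, -29.5]
force: [0.1, -1.0, -0.1]
gripper_width: 48.1
[614.20999683  51.19697205 177.8387159 ] [-179.62281668   -0.63787625  -29.54119321]
```

```bash
sleep 1
```

```text
(no output)
```

View pics/w8o.png

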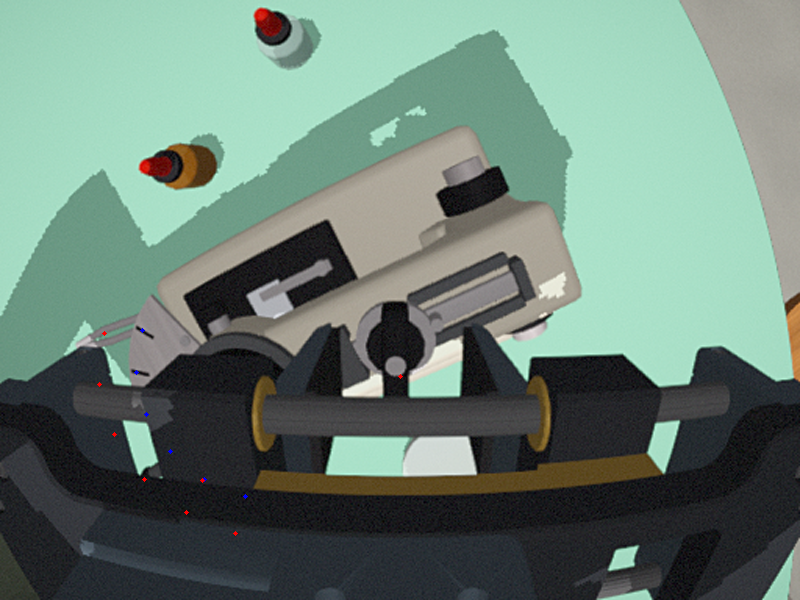

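```bash
python3 -m creep '-0.2 0.2 -0.7 0 0.01 0 -0.05;0 0 -0.5 0 0 0 -0.05;0 0 0 0 0 0 -0.05;0 0 0 0 0 0 -0.05'
```

```text
time_s: 11.15
ee_pos: [612.5, 53.7, 165.4]
ee_rot: [-179.9, -0.2, -29.5]
force: [0.6, 0.3, 0.3]
gripper_width: 47.8
```

Now close gently.

```bash
python3 -m creep '0 0 0 0 0 0 1;0 0 0 0 0 0 1;0 0 0 0 0 0 1;0 0 0 0 0 0 1;0 0 0 0 0 0 1;0 0 0 0 0 0 1;0 0 0 0 0 0 1;0 0 0 0 0 0 1' 10
```

```text
time_s: 11.82
ee_pos: [612.8, 53.7, 165.7]
ee_rot: [-179.9, -0.2, -29.5]
force: [-0.6, -0.1, -0.6]
gripper_width: 10.6
```

```bash
python3 -m creep '0 0 0 0 0 -0.07 1;0 0 0 0 0 -0.07 1;0 0 0 0 0 -0.07 1;0 0 0 0 0 -0.07 1;0 0 0 0 0 -0.07 1;0 0 0 0 0 0 1' ;python3 -m creep '0 0 0 0 0 -0.07 1;0 0 0 0 0 -0.07 1;0 0 0 0 0 -0.07 1;0 0 0 0 0 -0.07 1;0 0 0 0 0 -0.07 1;0 0 0 0 0 0 1'; python3 -c "
from h import *
print(monitor.state()['torque'],monitor.state()['qpos'])"
```

```text
time_s: 12.32
ee_pos: [613.0, 53.6, 165.7]
ee_rot: [-179.9, -0.2, -50.5]
force: [-0.4, -0.0, -0.5]
gripper_width: 11.1
time_s: 12.82
ee_pos: [613.2, 53.3, 165.7]
ee_rot: [-179.8, -0.3, -70.8]
force: [0.3, -0.8, -0.7]
gripper_width: 11.2
[ 0.06988386 -0.04158945 -0.01104288] [ 4.01286411 23.67071468 88.53727673 -0.22233841 67.57936372 74.88754769]
```

```bash
python3 -m creep '0 0 0 0 0 -0.07 1;0 0 0 0 0 -0.07 1;0 0 0 0 0 -0.07 1;0 0 0 0 0 -0.07 1;0 0 0 0 0 -0.07 1;0 0 0 0 0 -0.07 1;0 0 0 0 0 -0.05 1;0 0 0 0 0 0 1;0 0 0 0 0 0 1'; python3 -c "
from h import *
print(monitor.state()['torque'],monitor.state()['qpos'])"; python3 look.py w9
```

```text
time_s: 13.57
ee_pos: [613.2, 53.1, 165.7]
ee_rot: [-179.8, -0.2, -97.4]
force: [0.8, -0.2, -1.0]
gripper_width: 11.1
[ 0.07856266  0.01463868 -0.02732133] [  4.02028233  23.72767122  88.44470282  -0.28716528  67.71502178
 101.51039775]
[613.26390422  53.06350419 165.71147258] [-179.83530083   -0.23614283  -97.40424039]
```

```bash
sleep 1
```

```text
(no output)
```

View pics/w9o.png

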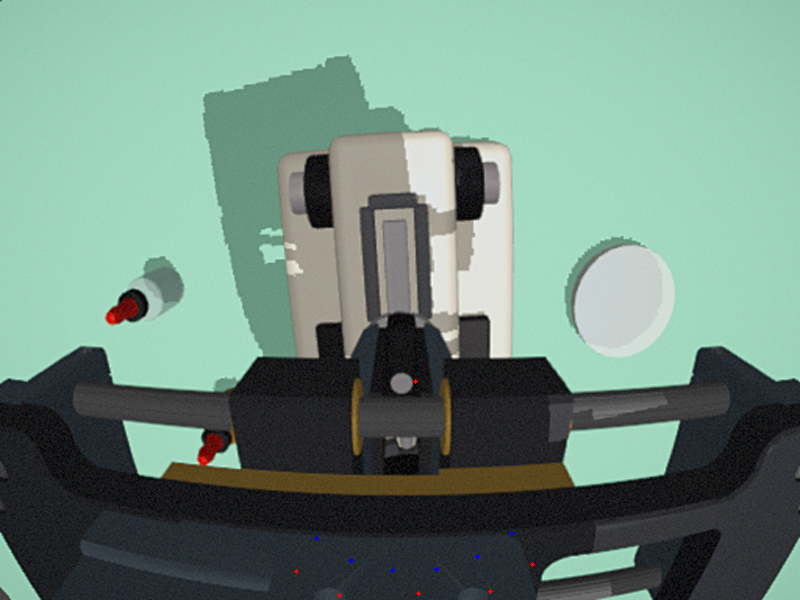

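```bash
python3 -m creep '0 0 0 0 0 -0.05 1;0 0 0 0 0 0 1;0 0 0 0 0 0 -0.05;0 0 0 0 0 0 -0.05;0 0 0 0 0 0 -0.05;0 0 0 0 0 0 -0.05;0 0 0 0 0 0 -0.05;0 0 0 0 0 0 -0.05' ; python3 -m creep '0 0 2 0 0 0 -0.05;0 0 3 0 0 0 -0.05;0 0 4 0 0 0 -0.05;0 0 4 0 0 0 -0.05;-2 -2 3 0 0 0 -0.05;-4 -1 0 0 0 0 -0.05;-4 0 0 0 0 0 -0.05;-4 0 0 0 0 0 -0.05;-3 0 0 0 0 0 -0.05;0 0 0 0 0 0 -0.05;0 0 0 0 0 0 -0.05'; python3 look.py w10
```

```text
time_s: 14.28
ee_pos: [613.2, 53.2, 166.0]
ee_rot: [-179.8, -0.2, -99.7]
force: [-0.2, 0.2, 0.6]
gripper_width: 47.1
time_s: 15.2
ee_pos: [434.5, 21.9, 330.4]
ee_rot: [-179.8, -0.3, -99.5]
force: [1.4, -0.1, 0.3]
gripper_width: 47.9
[434.55650541  21.92775586 330.50415325] [-179.87491455   -0.31205741  -99.50387689]
```

```bash
sleep 1
```

```text
(no output)
```

View pics/w10o.png

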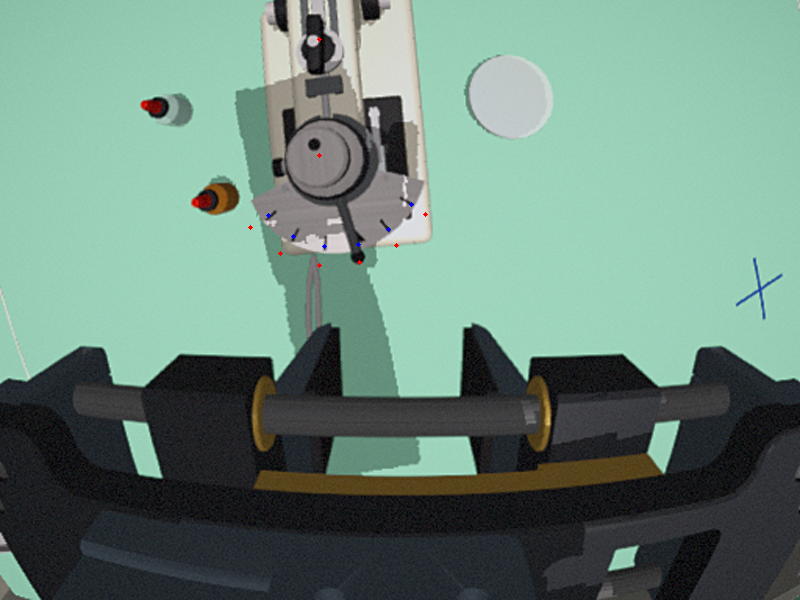

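```bash
python3 -m creep '2.5 0.5 -1 0 0 0 -0.05;2.5 0.5 -1 0 0 0 -0.05;2.5 0.3 -1 0 0 0 -0.05;0 0 0 0 0 0 -0.05;0 0 0 0 0 0 -0.05'; python3 look.py w11
python3 - <<'E'
from h import *
i=cv2.imread('pics/w11.png')
f=__import__('pickle').load(open('w11.pkl','rb'));u=projw(f,(570,52,150)).astype(int);print(u)
y0=max(0,u[1]-55);x0=u[0]-65
cv2.imwrite('pics/w11z.png',cv2.resize(i[y0:y0+100,x0:x0+130],None,fx=6,fy=6,interpolation=cv2.INTER_CUBIC))
E
```

```text
time_s: 15.67
ee_pos: [517.8, 35.7, 299.2]
ee_rot: [-179.6, -0.3, -99.5]
force: [-0.4, -0.3, 0.3]
gripper_width: 47.4
[517.73612348  35.73939726 298.83597642] [-179.63773937   -0.27135929  -99.47871556]
[232 134]
```

```bash
sleep 1
```

```text
(no output)
```

View pics/w11z.png

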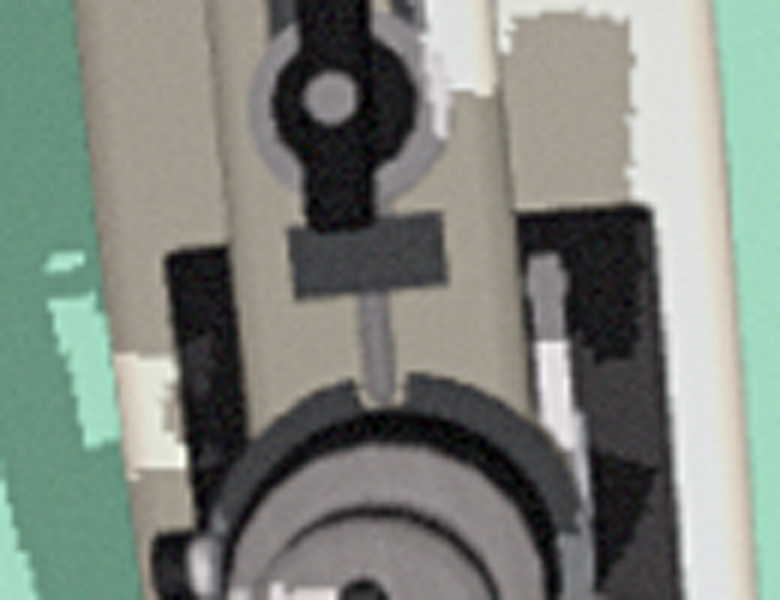

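Run:
```python
from h import *
print(job.job_done(), monitor.state()['force'])
```

```text
the job is handed in; nothing more can be done
the job is handed in; nothing more can be done
```

The zoom ring is set at the triangle and locked by the index pin, and the job is handed in at about 16 s of the 61 s allowed.

- **Ring:** I pushed the thumb lever anticlockwise with the shut fingertips, from the first click (0) three clicks on to the long line. The wrist picture taken before I touched the knob shows the lever straight above the triangle line.
- **Lock:** I gripped the cam knob's bar, with the jaws reading 11 mm, and turned it about 70° clockwise until it lay along the arm. I then let go and lifted clear.
- **Last checks:** After release, the lever is still on the triangle. The close-up shows the pin tip inside the flange slot, by eye 5 mm or so past the rim, which fits the 4.5 mm depth given for home. The arm stood about 90 mm above the microscope, touching nothing. The bottles and dish look unmoved in the last wide picture, and so does the visible part of the forceps; I did not measure their positions again.

No check failed. The image-based estimates of the microscope's position disagreed by a few millimetres and about 3° between cameras, so I used the wrist camera's. The wrist force readings showed no clear push at the clicks, so I checked the lever's position in the pictures instead.

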